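# Spot the tag blank with the spring punch

### The job

Take the spring punch out of its sloping rest, stand it upright on the metal tag blank with its foot centred on the crossing of the two scribed lines, and let go of it. Then take it afresh from above by its cap and press the cap straight down until the spring inside snaps and the cap is fully home. Lift the punch off and leave it standing upright on the pad of sticky notes, without setting it off anywhere else or hitting the blank hard, and leave the loupe, the phone, the pen and the tape roll where they are.

Things in the scene. Friction and masses are not known exactly. Their poses are not given: they have to be found in the camera images.
- punch: Loose spring punch, 108 mm tall, 0.35 to 0.5 kg: steel square foot 56 x 56 x 14 mm with a notch amid each side, aluminium barrel 34 mm diameter from 14 to 72 mm above the foot's underside, thin stem, cap. Origin: centre of the foot's underside (the point strikes here); z along the barrel to the cap. Starts leaning at 35 degrees from upright in the rest, foot low and towards the robot, cap high and away.
- punch_cap (a joint): Travel of the cap into the punch, m: 0 = out, 0.010 = fully home (stop). It pushes back with about 3 N over the first 2 mm, rising to about 11 N near 4 to 6 mm; then the spring snaps and it gives way, falling to about 4 to 7 N, until it meets the hard stop. It springs out again when let go or lifted off.
- mark (a point): Crossing of the two scribed lines on the upper face of the tag blank, 30 mm above the table. One line runs along the middle of the blank's length (the point's x axis), the other across it, 22 mm from the middle towards +x. A dark drilled hole lies at the other end; it is not the mark.
- bench_block: Fixed steel bench block 130 (x) x 96 (y) x 24 mm with the tag blank, an aluminium plate 120 x 80 x 6 mm, screwed on top. Origin: centre of the block's underside.
- tool_rest: Fixed grey sloping rest, base 112 (x) x 68 (y) mm, highest edge 131 mm. Origin: centre of the base's underside; x points up the slope. Its sloping face lies below the punch, 28 mm from the punch's axis (its +x side); the barrel is free to be gripped across from above about 62 mm up from the foot and lifted straight up. A headboard 5 mm beyond the cap shuts off the cap's end.
- note_pad: Square pad of sticky notes, 92 x 92 x 13 mm, fixed on the table. Origin: centre of its underside; its top is 12 mm above the table.
- loupe: Eye loupe standing on the table, 33 mm diameter, 31 mm tall. Origin: centre of its underside. Bystander.
- phone: Black phone lying on the table, 152 x 75 x 11 mm. Origin: centre of its underside. Bystander.
- tape_roll: White tape roll lying flat on the table, 64 mm diameter, 22 mm tall. Origin: centre of its underside. Bystander.
- cap_top (a point): Centre of the top of the punch's black cap when out: 108 mm from the foot's underside. The cap is 30 mm in diameter and 18 mm tall, with 18 mm of thin stem free below it; it may be gripped to carry the whole punch.
- mic_stand: Fixed microphone stand with a watch in it, an obstacle, about 120 x 150 mm and up to 150 mm tall. Origin: under its middle. The upright stem of the desk lamp stands 140 mm to its right (-y) and 24 mm nearer the robot, 16 mm thick and 300 mm tall; from there the lamp's neck arches on to the right, 350 to 440 mm above the table. Keep the arm above or to the left of both.
- pen: Pen lying on the table, 10 x 120 x 12 mm, along its y axis. Origin: centre of its underside. Bystander.
Mind the look-alikes: they are no part of the job. Of the things that look like the note_pad, the larger one is meant.

How it is judged (in metres and radians):
On the way, in this order (a step that is already met when the one before it is completed fails the run):
1. the punch stands upright on the blank, centred on the mark, cap out, and is let go (horizontal distance between punch and mark below 0.006 m and z of punch in the frame of mark below 0.003 m and angle between punch's own z axis and vertical below 0.06 rad and value of joint punch_cap below 0.003 m and contact force between the fingers and punch below 0.1 N), for 0.2 s.
2. the cap is pressed fully home (over 8.5 mm, past the snap) with the punch upright on the mark (value of joint punch_cap above 0.0085 m and horizontal distance between punch and mark below 0.006 m and z of punch in the frame of mark below 0.003 m and angle between punch's own z axis and vertical below 0.07 rad), for 0.05 s.
At the end, for the whole second after the job is handed in: The punch stands upright (within 5 degrees) and at rest on its foot on the pad of sticky notes, its centre within 28 mm of the pad's centre, cap out, let go; the mark has been struck before (horizontal distance between punch and note_pad below 0.028 m and z of punch in the frame of note_pad between 0.008 and 0.017 m and angle between punch's own z axis and vertical below 0.08 rad and value of joint punch_cap below 0.003 m and linear speed of punch below 0.02 m/s and contact force between the fingers and punch below 0.1 N); the robot touches nothing.
It fails at once if the punch is set off (cap in over 7.5 mm) more than 10 mm away from the mark (value of joint punch_cap above 0.0075 m and horizontal distance between punch and mark above 0.01 m).
It fails at once if the punch hits the blank hard (over 70 N) (contact force between punch and bench_block above 70 N).
It fails at once if the loupe, the phone, the pen or the tape roll is moved (over 30 mm) (distance of any of loupe, phone, pen, tape_roll from where it was at the start of the episode above 0.03 m).
It also fails if it takes over 61 s, if anything falls off the work surface, if the arm or the gripper's body presses on something with over 40 N, if the wrist force passes 120 N, or if a joint passes its speed limit or range.

### The arm

A 7-joint arm with a two-finger parallel gripper is mounted at the origin on the work surface; the furniture and walls round the work are solid. World frame = base frame: x ahead of the robot, y to its left, z up, the work surface at z = 0. Lengths are in m, angles in degrees, forces in N, time in s.
With the tool pointing down it reaches from about 0.425 to 0.95 m from the base axis. Payload 16.7 kg.
Tool frame: the origin (TCP) lies between the finger pads; the fingertips stand 22 mm ahead of it and the grasp point (between the pads) lies 3 mm ahead of it; z points along the fingers, y is the line along which they close (so a half turn about z gives the same grasp; the last joint's range is limited). The gripper opens to 94 mm and grips with 3 to 60 N. Pads are 16 mm wide; open, the fingers measure 119 mm over their backs; the gripper's body (75 mm by 177 mm) begins 78 mm behind the grasp point.
Start: joints at [-85.858, 24.414, 4.234, 92.017, -1.954, 63.644, -3.845], TCP at [0.148, 0.658, 0.227] pointing down, gripper open.
Joint ranges: [-163.25, 163.25], [-28.42, 122.38], [-70.27, 78.77], [12.13, 141.07], [-58.53, 238.53], [9.26, 117.41], [-156.51, 156.51]. Speed limits (degrees/s): [108.29, 108.29, 136.94, 136.94, 172.46, 172.46, 172.46].

### API

Orientations are given as a 3x3 rotation matrix whose columns are the frame's x, y, z axes.
In Python, from bench import readout, vision, order gives the robot as it stands. The module is installed in compiled form; this text tells all that it offers.
- The arm moves only by the shell command python3 -m crank 'ROWS' [FORCE]. ROWS is a JSON object of lists of equal length, an entry for each row: "hand": the gripper's target within -1 to 1 (shut at 1, half-way at 0, fully open at -1); "linear": the shift along the world's x, y, z in cm, a list of three; "roll": the turn about the world's z in rad. A call has 1 to 20 rows; each row shifts and turns the commanded pose from where the row before left it; what a row does not reach is not made up. A row lasts 1/10 s, in which the tool goes at most 50 mm and 8.59 degrees, less where a joint would pass 70% of its speed; a pose out of reach is approached as far as the arm can. A call with a gripper value outside its range is refused whole. The fingers move at their own pace and stop on an object; FORCE is the grip in N (left out, the last holds). Time passes only in rows, so rows that do not move let the fingers close. It gives the time, the measured TCP pose, the force, the opening and the grip force at its end, in the units of the state.
- readout.state(): the state, without advancing time (a new reading comes with each control period).
- vision.grab_frame(name): name is "scene" or "top"; returns a dict with "image" (400x640x3 uint8, blue, green, red), "z_map" (400x640 float32, m along the optical axis (not along the pixel's ray), 0 where there is no reading), "camera_matrix" (3x3 intrinsics, pixels), "D" ([k1, k2, p1, p2, k3] as OpenCV has them; the pictures are not rectified), "pose" (4x4, takes a point from camera to world coordinates). Camera axes: x right, y down, z forward; pixel columns grow to the right and rows downward; lengths in m; the calibration is good to about 2 mm. A picture is of the moment at which its call begins.
- order.finish_job(): hands the job in; it is judged then, once.
The state is a dict: "clock": time; "q": joint angles; "qvel": joint speeds; "effort": joint torques, N m; "ee_pos": TCP position; "ee_rot": TCP orientation; "ft_force": force on the tool from outside, world axes, zero at the start; "ft_torque": the same for the moment, N m; "opening": opening from 0.0 (shut) to 1.0 (fully open); "grasp_force": force on a finger pad.
Only numpy, scipy, OpenCV 4.12 (cv2) and the standard library are available. Lean on these libraries where they do the work, as an engineer would, in place of code of your own. Each camera call takes 0.05 s, during which the arm holds its last target. There are 200 camera calls.

## Working session

There is one attempt and no reset: what is moved stays moved. The work goes in short steps, Python scripts to look and compute and a shell command to move; the robot and the scene stay as the last step left them, time stands still between calls to the robot, and variables do not carry over. Pictures are saved under pics/ and viewed, at most 13 in all, crops included, and the job is handed in when it is done.

```bash
mkdir -p pics
cat > h.py <<'E'
import numpy as np, cv2
from bench import readout, vision, order
def grab(n):
    f=vision.grab_frame(n); np.savez(f'{n}.npz',**f); return f
def load(n): return np.load(f'{n}.npz')
def w(f,u,v,z=None):
    """pixel -> world by depth, or by plane world z"""
    K,D,T=f['camera_matrix'],f['D'],f['pose']
    p=cv2.undistortPoints(np.array([[[u,v]]],float),K,D)[0,0]
    r=np.array([p[0],p[1],1.])
    if z is None: d=np.median(f['z_map'][int(v)-1:int(v)+2,int(u)-1:int(u)+2]); 
    else:
        d=(z-T[2,3])/(T[:3,:3]@r)[2]
    return T[:3,:3]@(r*d)+T[:3,3]
def pix(f,P):
    T=np.linalg.inv(f['pose']); 
    r,_=cv2.Rodrigues(T[:3,:3]); return cv2.projectPoints(np.atleast_2d(P).astype(float),r,T[:3,3],f['camera_matrix'],f['D'])[0][:,0]
E
python3 - <<'E'
from h import *
for n in('scene','top'):
    f=grab(n); cv2.imwrite(f'pics/{n}0.png',f['image']); print(n,f['pose'].round(3).tolist(),f['camera_matrix'][0,0])
s=readout.state(); print(s)
E
```

```text
scene [[0.712, -0.543, 0.445, -0.153], [-0.702, -0.541, 0.463, -0.56], [-0.011, -0.642, -0.767, 1.069], [0.0, 0.0, 0.0, 1.0]] 404.80187505627464
top [[-0.013, -0.982, 0.187, 0.199], [-1.0, 0.016, 0.013, 0.009], [-0.016, -0.187, -0.982, 1.198], [0.0, 0.0, 0.0, 1.0]] 369.16489211757937
{'clock': 0.1, 'q': array([-85.85656227,  24.44602653,   4.23154668,  92.0475527 ,
        -1.95446394,  63.6417485 ,  -3.84399501]), 'qvel': array([ 0.03469205, -0.01412829, -0.03294971, -0.12658975, -0.13008017,
       -0.08357105, -0.02239636]), 'effort': array([ 8.86388880e-03, -9.37480116e+01,  3.67735662e+00, -4.55039263e+01,
       -4.86208498e-02,  1.70854235e-02,  2.69110524e-05]), 'ee_pos': array([0.14844525, 0.65811264, 0.226854  ]), 'ee_rot': array([[-9.75493189e-01,  2.20029558e-01, -1.76815670e-04],
       [ 2.20029619e-01,  9.75492584e-01, -1.08838002e-03],
       [-6.69934011e-05, -1.10061199e-03, -9.99999392e-01]]), 'ft_force': array([ 0.218501  , -0.75168666,  0.68595742]), 'ft_torque': array([ 0.02318549, -0.02508712,  0.00362032]), 'grasp_force': 0.0, 'opening': 0.9959182529750966}
```

View pics/scene0.png

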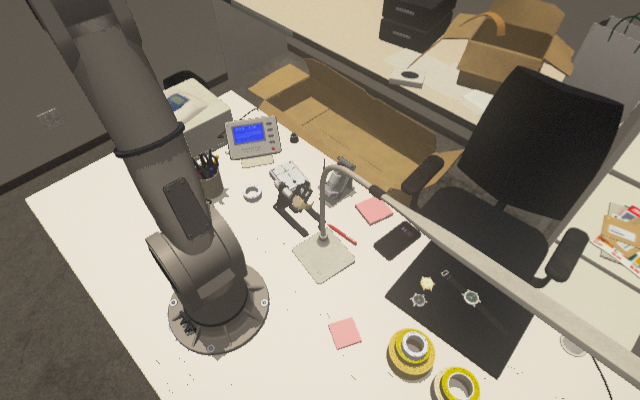

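View pics/top0.png

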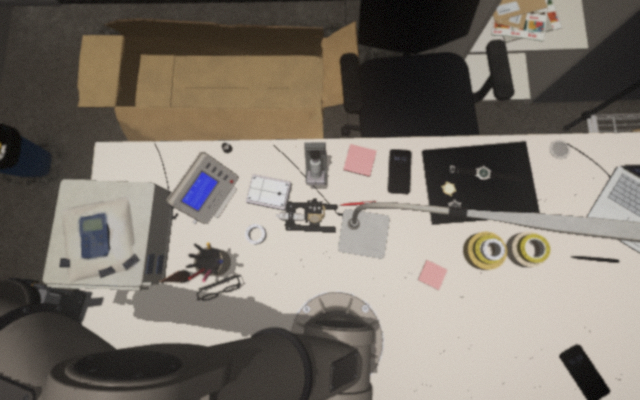

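The scene view shows the arm, the lamp and the work area. In the top view:
- Blank about (269,191).
- Punch in its grey rest about (316,165).
- Mic stand about (308,213).
- Pink pads at (360,160) and (432,275).
- Phones at (400,170) and (583,370).
- White tape roll (256,235), with yellow rolls as look-alikes.
- Loupe (227,147).
- Red pen (355,205).

The only punch candidate is (316,165). The pad has two candidates, and (360,160) looks the larger. I'll check both in a close crop.

Run:
```python
from h import *
f=load('top'); g=load('scene')
c=cv2.resize(f['image'][135:235,235:385],None,fx=5.3,fy=5.3,interpolation=cv2.INTER_CUBIC); cv2.imwrite('pics/c1.png',c)
c=cv2.resize(g['image'][135:255,240:400],None,fx=5,fy=5,interpolation=cv2.INTER_CUBIC); cv2.imwrite('pics/c2.png',c)
for n,u,v in [('padA',360,160),('padB',432,275),('phone',400,170),('loupe',227,147),('tape',249,235),('blank',262,190),('punch',316,165),('mic',308,213),('lampbase',365,240)]: print(n,w(f,u,v).round(3))
def size(u,v):
    im=f['image'].astype(int); m=((im[...,2]-im[...,1])>40).astype(np.uint8); _,l=cv2.connectedComponents(m); k=(l==l[v,u]).astype(np.uint8)
    c=cv2.findContours(k,0,1)[0][0]; P=np.array([w(f,*p[0],.012)[:2] for p in c],np.float32); print(cv2.minAreaRect(P))
size(360,160); size(432,275)
```

```text
padA [ 0.567 -0.091  0.014]
padB [ 0.189 -0.305  0.012]
phone [ 0.531 -0.223  0.012]
loupe [0.624 0.358 0.003]
tape [0.323 0.275 0.003]
blank [0.466 0.23  0.033]
punch [0.527 0.052 0.1  ]
mic [0.376 0.077 0.108]
lampbase [ 0.301 -0.099  0.013]
((0.568743884563446, -0.09012427926063538), (0.08725231140851974, 0.08851341158151627), 74.4179916381836)
((0.19095094501972198, -0.30555281043052673), (0.06492606550455093, 0.06384751945734024), 63.418216705322266)
```

View pics/c1.png

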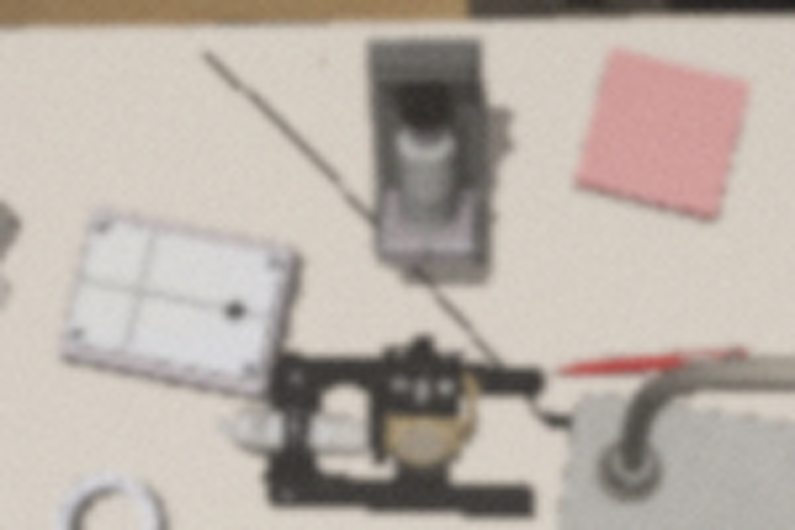

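View pics/c2.png

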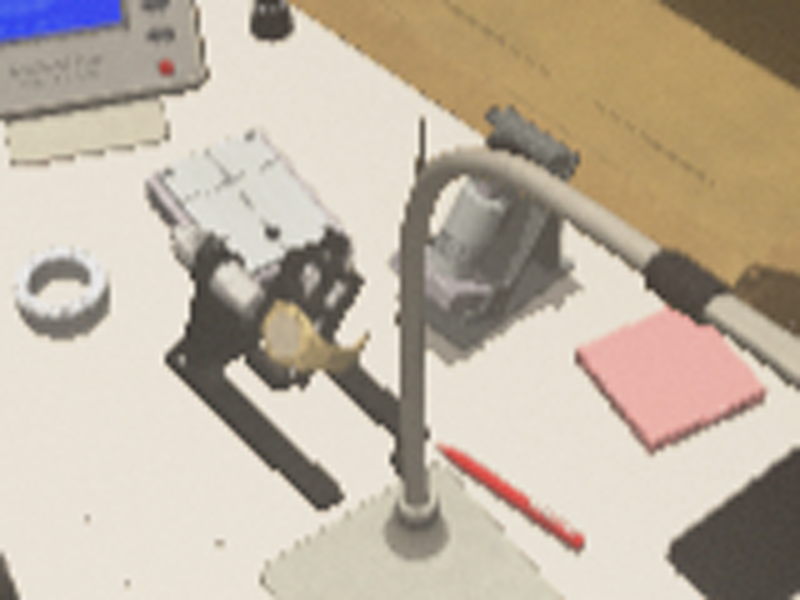

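In the crop, the scribed crossing is at (142,289) and the drilled hole at (235,310). The punch's foot edge is at about y=235 with its cap at (424,100). The headboard is at the top. Pad A at (360,160) measures 88 mm against B's 64 mm, so A is the note_pad. Next I'll locate the punch axis and the mark.

Run:
```python
from h import *
f=load('top'); o=lambda x,y:((x+.5)/5.3-.5+235,(y+.5)/5.3-.5+135)
m=w(f,*o(142,289),.03); h=w(f,*o(235,310),.03); print('mark',m,'hole',h, np.linalg.norm(m-h))
C=[w(f,*o(*p),.03) for p in [(93,210),(298,243),(270,393),(63,355)]]
print('blank',[c.round(3).tolist() for c in C],np.mean(C,0)); 
ax=(C[0]+C[3]-C[1]-C[2]);ax/=np.linalg.norm(ax); print('mark2',np.mean(C,0)+.022*ax,ax)
z=f['z_map']
# rest/punch columns: heights
for v in range(141,190,3): print(v,[tuple((w(f,u,v)*1000).round().astype(int).tolist()) for u in (306,309,312,315,318,321,324)])
print([w(f,*o(*p),.131).round(3).tolist() for p in [(368,40),(480,40)]])
# bright barrel pixels symmetric: centre columns
im=f['image'].astype(int).sum(2)//3
for v in range(158,184,2): print(v,im[v,303:332].tolist())
g=load('scene'); T=np.array([[.35,-.06,z] for z in (.1,.3)]);print(pix(g,T),pix(f,T)); 
for u,v in [(323,230),(322,190),(340,169),(376,190),(430,225)]: print(w(g,u,v).round(3))
```

```text
mark [0.46926131 0.23292299 0.03      ] hole [0.45515181 0.17571797 0.03      ] 0.058919372272114245
blank [[0.52, 0.264, 0.03], [0.497, 0.137, 0.03], [0.403, 0.154, 0.03], [0.429, 0.28, 0.03]] [0.46215242 0.20893077 0.03      ]
mark2 [0.46630215 0.23053585 0.03      ] [1.88624121e-01 9.82049358e-01 8.61141625e-16]
141 [(642, 89, 1), (641, 79, 2), (640, 69, 3), (640, 58, 5), (640, 48, 2), (640, 38, 2), (640, 28, 2)]
144 [(587, 81, 122), (587, 72, 124), (587, 63, 122), (586, 54, 124), (585, 44, 125), (586, 35, 123), (588, 26, 118)]
147 [(574, 81, 131), (575, 72, 130), (575, 63, 130), (575, 53, 128), (574, 44, 131), (574, 35, 131), (575, 26, 127)]
150 [(577, 83, 96), (576, 74, 98), (567, 63, 124), (568, 54, 122), (568, 45, 121), (575, 36, 99), (576, 27, 96)]
153 [(570, 84, 88), (569, 74, 89), (557, 63, 127), (556, 54, 128), (556, 45, 127), (569, 36, 87), (569, 27, 87)]
156 [(563, 84, 78), (563, 75, 79), (547, 63, 126), (547, 54, 128), (548, 45, 122), (563, 37, 77), (563, 27, 77)]
159 [(557, 85, 67), (556, 75, 70), (544, 64, 106), (541, 54, 117), (547, 46, 96), (556, 37, 68), (555, 28, 
[... 2539 characters left out ...]
56, 191, 200, 203]
178 [201, 188, 155, 129, 139, 149, 151, 153, 146, 148, 143, 142, 140, 137, 137, 139, 144, 142, 148, 148, 139, 111, 98, 103, 138, 179, 197, 203, 206]
180 [202, 190, 162, 137, 144, 157, 160, 159, 158, 161, 160, 155, 150, 153, 155, 158, 158, 162, 163, 159, 147, 116, 103, 110, 140, 182, 201, 204, 203]
182 [205, 197, 169, 142, 136, 141, 141, 144, 141, 143, 138, 135, 126, 129, 140, 142, 142, 142, 144, 141, 129, 111, 102, 109, 141, 182, 201, 204, 203]
[[321.34136687 225.30630571]
 [321.3588897  179.41978478]] [[353.87472688 221.16408148]
 [358.70774721 209.98654086]]
[ 0.352 -0.065  0.079]
[ 0.351 -0.061  0.259]
[ 0.335 -0.135  0.404]
[ 0.317 -0.252  0.44 ]
[ 0.298 -0.391  0.47 ]
```

```bash
python3 - <<'E'
from h import *
f=load('top')
for t in np.linspace(.15,.85,8):
    P=np.array([.148,.658,.1])*(1-t)+np.array([.535,.056,.1])*t
    u,v=pix(f,P)[0].astype(int); 
    pts=[w(f,a,b)[2] for a in range(u-25,u+26,4) for b in range(v-25,v+26,4)]
    print(P.round(2),(u,v),round(max(pts),3))
E
python3 -m crank '{"hand":[-1,-1],"linear":[[0,0,4],[0,0,4]],"roll":[0,0]}'
```

```text
[0.21 0.57 0.1 ] (np.int64(140), np.int64(273)) 0.177
[0.24 0.51 0.1 ] (np.int64(162), np.int64(259)) 0.156
[0.28 0.45 0.1 ] (np.int64(183), np.int64(246)) 0.166
[0.32 0.39 0.1 ] (np.int64(204), np.int64(232)) 0.168
[0.36 0.33 0.1 ] (np.int64(225), np.int64(219)) 0.144
[0.4  0.27 0.1 ] (np.int64(245), np.int64(206)) 0.092
[0.44 0.21 0.1 ] (np.int64(265), np.int64(193)) 0.118
[0.48 0.15 0.1 ] (np.int64(285), np.int64(181)) 0.133
clock: 0.3
ee_pos: [0.1484, 0.6576, 0.3071]
ee_rot: [[-0.975, 0.22, -0.0], [0.22, 0.975, -0.003], [-0.0, -0.003, -1.0]]
ft_force: [-0.1, 0.6, 0.7]
opening: 0.998
grasp_force: 0.0
```

Path clearance is at least 0.1 m, so I'll traverse.

```bash
python3 -m crank '{"hand":[-1,-1,-1,-1,-1,-1,-1,-1,-1,-1,-1,-1,-1,-1,-1,-1,-1,-1,-1,-1],"linear":[[2.15,-3.34,0],[2.15,-3.34,0],[2.15,-3.34,0],[2.15,-3.34,0],[2.15,-3.34,0],[2.15,-3.34,0],[2.15,-3.34,0],[2.15,-3.34,0],[2.15,-3.34,0],[2.15,-3.34,0],[2.15,-3.34,0],[2.15,-3.34,0],[2.15,-3.34,0],[2.15,-3.34,0],[2.15,-3.34,0],[2.15,-3.34,0],[2.15,-3.34,0],[2.15,-3.34,0],[0,0,0],[0,0,0]],"roll":[0.011,0.011,0.011,0.011,0.011,0.011,0.011,0.011,0.011,0.011,0.011,0.011,0.011,0.011,0.011,0.011,0.011,0.011,0,0]}'
```

```text
clock: 2.3
ee_pos: [0.5355, 0.0565, 0.3071]
ee_rot: [[-1.0, 0.026, -0.001], [0.026, 1.0, -0.001], [0.001, -0.001, -1.0]]
ft_force: [-0.9, -0.4, -0.1]
opening: 0.998
grasp_force: 0.0
```

```bash
python3 -m crank '{"hand":[-1,-1,-1,-1,-1,-1],"linear":[[0,0,-4],[0,0,-4],[0,0,-4],[0,0,-4],[0,0,-1.7],[0,0,0]],"roll":[0,0,0,0,0,0]}'
python3 - <<'E'
from h import *
f=grab('scene'); cv2.imwrite('pics/s1.png',cv2.resize(f['image'][80:300,150:440],None,fx=2.7,fy=2.7,interpolation=cv2.INTER_CUBIC))
E
```

```text
clock: 2.9
ee_pos: [0.5335, 0.0582, 0.1282]
ee_rot: [[-1.0, 0.022, -0.004], [0.022, 1.0, -0.001], [0.004, -0.001, -1.0]]
ft_force: [0.3, -0.1, 0.3]
opening: 1.003
grasp_force: 0.0
```

View pics/s1.png

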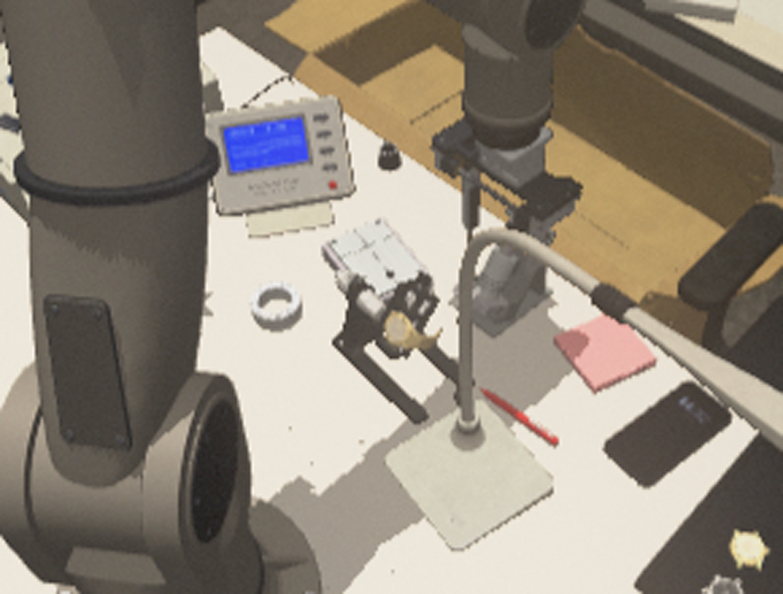

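The view shows the gripper straddling the barrel, with the arm high above the lamp. I'll descend the rest and close gently.

```bash
python3 -m crank '{"hand":[-1,-1,-1,-1,-1],"linear":[[0,0,-1],[0,0,-1],[0,0,-1],[0,0,-1],[0,0,0]],"roll":[0,0,0,0,0]}'; python3 -m crank '{"hand":[1,1,1,1,1,1,1,1,1,1],"linear":[[0,0,0],[0,0,0],[0,0,0],[0,0,0],[0,0,0],[0,0,0],[0,0,0],[0,0,0],[0,0,0],[0,0,0]],"roll":[0,0,0,0,0,0,0,0,0,0]}' 15
```

```text
clock: 3.45
ee_pos: [0.5348, 0.0571, 0.0891]
ee_rot: [[-1.0, 0.024, -0.002], [0.024, 1.0, -0.001], [0.002, -0.001, -1.0]]
ft_force: [-1.2, 0.5, -0.1]
opening: 0.998
grasp_force: 0.0
clock: 4.45
ee_pos: [0.5355, 0.0571, 0.0905]
ee_rot: [[-1.0, 0.024, -0.0], [0.024, 1.0, -0.0], [0.0, -0.0, -1.0]]
ft_force: [-0.3, 0.5, 1.5]
opening: 0.357
grasp_force: 15.0
```

```bash
python3 -m crank '{"hand":[1,1,1,1,1,1,1,1,1,1,1,1,1,1],"linear":[[0,0,0.5],[0,0,1],[0,0,1],[0,0,1],[0,0,1.5],[0,0,1.5],[0,0,1.5],[0,0,2],[0,0,2],[0,0,0],[0,0,0],[0,0,0],[0,0,0],[0,0,0]],"roll":[0,0,0,0,0,0,0,0,0,0,0,0,0,0]}'
python3 - <<'E'
from h import *
f=grab('scene'); p=pix(f,[.535,.056,.18])[0].astype(int);u,v=p
cv2.imwrite('pics/s2.png',cv2.resize(f['image'][v-50:v+50,u-60:u+60],None,fx=5,fy=5,interpolation=cv2.INTER_CUBIC)); print(u,v)
E
```

```text
clock: 5.85
ee_pos: [0.5352, 0.0571, 0.2098]
ee_rot: [[-1.0, 0.024, -0.001], [0.024, 1.0, -0.001], [0.001, -0.001, -1.0]]
ft_force: [0.0, -0.2, -4.8]
opening: 0.354
grasp_force: 15.0
336 155
```

View pics/s2.png

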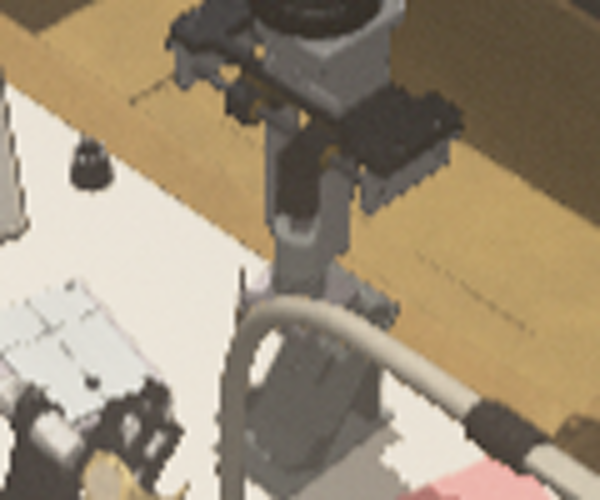

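Held, weight about 4.8 N, and it appears to have swung near upright. I'll cross-check the mark from the other camera.

Run:
```python
from h import *
# use the s1 picture scale 2.7, origin(150,80), and s2 (scale 5, origin (276,105))
f=load('scene')
print(w(f,276+(49+.5)/5-.5,105+(329+.5)/5-.5,.03), w(f,150+(372.5)/2.7-.5,80+(251)/2.7-.5,.03), w(f,285.8,171.2,.03))
# refine the lines in top image: dark line fit
t=load('top'); c=cv2.GaussianBlur(t['image'].astype(np.float32).mean(2),(0,0),.6)
import os
ax=np.array([.22,.975,0]);ax/=np.linalg.norm(ax); ay=np.array([-ax[1],ax[0],0]); m0=np.array([.4685,.232,.03])
def prof(cen,along,across,rng):
    s=np.linspace(-.010,.010,41); acc=0
    for a in rng:
        P=np.array([cen+a*along+b*across for b in s]); uv=pix(t,P).astype(np.float32)
        acc=acc+cv2.remap(c,uv[:,0:1],uv[:,1:2],cv2.INTER_LINEAR)[:,0]
    return s[np.argmin(acc)]
for it in (0,1):
  for A in ([.012,.02,.028],[-.012,-.02,-.028]):
    print('across',A, prof(m0,ay,ax,A),'along',prof(m0,ax,ay,[a*.7 for a in A]))
```

```text
[0.46729729 0.23724591 0.03      ] [0.46568061 0.22449255 0.03      ] [0.46566569 0.23329633 0.03      ]
across [0.012, 0.02, 0.028] 0.002 along 0.0009999999999999992
across [-0.012, -0.02, -0.028] 0.0025000000000000005 along 0.0005000000000000004
across [0.012, 0.02, 0.028] 0.002 along 0.0009999999999999992
across [-0.012, -0.02, -0.028] 0.0025000000000000005 along 0.0005000000000000004
```

```bash
python3 -m crank '{"hand":[1,1,1,1,1,1,1,1,1,1,1,1,1,1,1,1,1,1,1,1],"linear":[[0,0,1],[0,0,1],[-0.6,1.77,0],[-0.6,1.77,0],[-0.7,1.77,0],[-0.7,1.77,0],[-0.7,1.77,0],[-0.7,1.77,0],[-0.7,1.77,0],[-0.7,1.77,0],[-0.7,1.77,0],[-0.7,1.77,0],[0,0,0],[0,0,-3],[0,0,-3],[0,0,-2],[0,0,-2],[0,0,-1],[0,0,0],[0,0,0]],"roll":[0,0,0,0,0,0,0,0,0,0,0,0,0,0,0,0,0,0,0,0]}'
python3 - <<'E'
from h import *
f=grab('scene'); u,v=pix(f,[.468,.234,.08])[0].astype(int)
cv2.imwrite('pics/s3.png',cv2.resize(f['image'][v-50:v+50,u-60:u+60],None,fx=6,fy=6,interpolation=cv2.INTER_CUBIC)); print(u,v)
for P in ([.4675,.234,.05],[.4675,.234,.158]): print((pix(f,P)[0]-[u-60,v-50])*6)
E
```

```text
clock: 7.9
ee_pos: [0.4681, 0.2342, 0.1214]
ee_rot: [[-1.0, 0.024, 0.001], [0.024, 1.0, 0.0], [-0.001, 0.0, -1.0]]
ft_force: [0.4, 0.3, -3.6]
opening: 0.354
grasp_force: 15.0
285 160
[364.04001595 341.30540443]
[350.88283775 203.95307516]
```

View pics/s3.png

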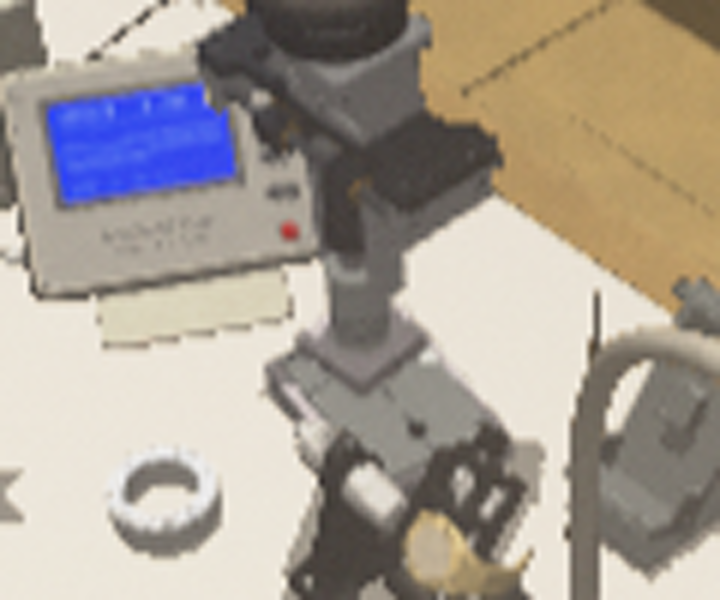

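The punch hangs upright above the blank. Its foot corners in the crop are about (300,340), (362,388) and (428,340). I'll lower it gently.

```bash
python3 -m crank '{"hand":[1,1,1,1,1,1,1],"linear":[[0,0,-0.6],[0,0,-0.6],[0,0,-0.5],[0,0,-0.3],[0,0,-0.2],[0,0,0],[0,0,0]],"roll":[0,0,0,0,0,0,0]}'; python3 -m crank '{"hand":[1,1,1,1],"linear":[[0,0,-0.1],[0,0,-0.1],[0,0,-0.1],[0,0,0]],"roll":[0,0,0,0]}'
```

```text
clock: 8.65
ee_pos: [0.469, 0.2346, 0.0993]
ee_rot: [[-1.0, 0.024, 0.003], [0.024, 1.0, 0.001], [-0.002, 0.001, -1.0]]
ft_force: [1.1, -1.8, 11.2]
opening: 0.355
grasp_force: 15.0
clock: 9.05
ee_pos: [0.4692, 0.2346, 0.0966]
ee_rot: [[-1.0, 0.024, 0.003], [0.024, 1.0, 0.002], [-0.003, 0.002, -1.0]]
ft_force: [0.8, -2.3, 16.8]
opening: 0.357
grasp_force: 15.0
```

```bash
python3 -m crank '{"hand":[1,1,1],"linear":[[-0.1,0,0.2],[0,0,0],[0,0,0]],"roll":[0,0,0]}'
python3 - <<'E'
from h import *
f=grab('scene'); u,v=pix(f,[.468,.234,.06])[0].astype(int)
cv2.imwrite('pics/s4.png',cv2.resize(f['image'][v-35:v+35,u-45:u+45],None,fx=8,fy=8,interpolation=cv2.INTER_CUBIC)); print(u,v)
np.save('o.npy',[u-45,v-35])
E
```

```text
clock: 9.35
ee_pos: [0.4662, 0.2342, 0.0971]
ee_rot: [[-1.0, 0.024, -0.001], [0.024, 1.0, -0.0], [0.001, -0.0, -1.0]]
ft_force: [-0.5, -0.5, -4.9]
opening: 0.355
grasp_force: 15.0
285 164
```

View pics/s4.png

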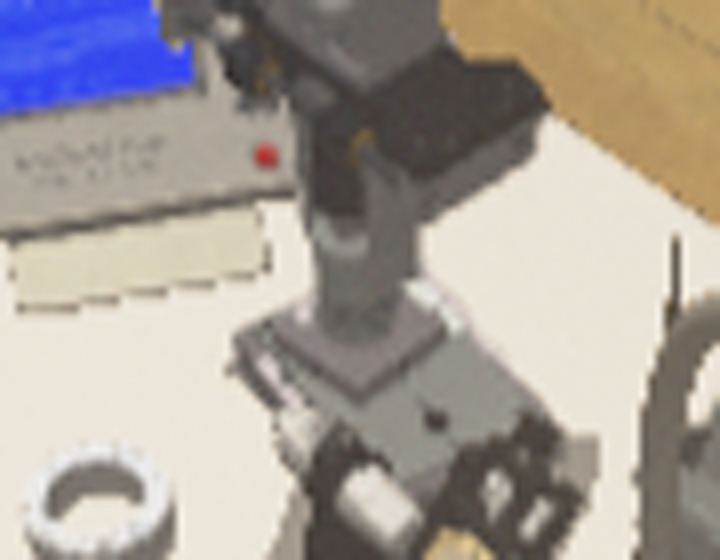

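Run:
```python
from h import *
f=load('scene'); o=np.load('o.npy')
q=lambda x,y,z:w(f,o[0]+(x+.5)/8-.5,o[1]+(y+.5)/8-.5,z)
L,F,R=q(273,325,.0445),q(360,388,.0445),q(449,322,.0445)
print(L,F,R,np.linalg.norm(L-F)*1e3,np.linalg.norm(R-F)*1e3,'centre',(L+R)/2)
# barrel axis tilt: edge centres in crop
for y in (245,300):print(y)
im=f['image'].mean(2)
# predicted barrel axis pixels in crop for upright at TCP xy
for P in ([.4662,.234,.045],[.4662,.234,.1]): print((pix(f,P)[0]-o+.5)*8-.5)
# barrel centre at rows
for r in range(29,40): print(r*8, im[o[1]+r,o[0]+36:o[0]+56].astype(int).tolist())
# expected mark with scene cam refined
```

```text
[0.43349957 0.2598374  0.0445    ] [0.43523695 0.20434143 0.0445    ] [0.4893787  0.20615314 0.0445    ] 55.523160145541596 54.172045430510515 centre [0.46143913 0.23299527 0.0445    ]
245
300
[367.45413028 316.04007639]
[358.75907687 226.01622074]
232 [225, 223, 149, 143, 145, 136, 103, 103, 114, 120, 101, 100, 102, 99, 101, 105, 167, 226, 224, 226]
240 [226, 226, 209, 118, 144, 146, 133, 133, 135, 140, 100, 100, 99, 99, 101, 106, 169, 225, 225, 226]
248 [226, 226, 224, 120, 117, 127, 135, 139, 139, 128, 100, 101, 98, 102, 102, 102, 170, 226, 226, 226]
256 [225, 226, 224, 131, 103, 110, 115, 117, 117, 108, 102, 103, 105, 101, 102, 104, 165, 213, 225, 226]
264 [226, 225, 225, 153, 104, 105, 106, 104, 107, 103, 103, 101, 101, 101, 101, 103, 146, 210, 225, 225]
272 [226, 226, 224, 163, 104, 102, 105, 106, 104, 102, 104, 102, 101, 102, 103, 103, 151, 191, 220, 226]
280 [226, 226, 225, 163, 105, 104, 102, 105, 103, 104, 103, 100, 102, 107, 147, 197, 205, 212, 207, 216]
288 [227, 226, 203, 151, 101, 105, 106, 106, 108, 106, 102, 103, 103, 101, 134, 205, 221, 221, 214, 205]
296 [207, 203, 190, 157, 100, 102, 104, 105, 106, 103, 104, 92, 92, 101, 124, 157, 195, 220, 219, 189]
304 [170, 195, 192, 134, 100, 98, 94, 94, 99, 101, 93, 90, 88, 108, 130, 130, 148, 180, 173, 210]
312 [148, 203, 197, 124, 103, 98, 88, 92, 99, 91, 93, 99, 100, 112, 130, 129, 128, 137, 133, 195]
```

Run:
```python
from h import *
t=load('scene'); c=cv2.GaussianBlur(cv2.imread('pics/scene0.png').astype(np.float32).mean(2),(0,0),.6)
ax=np.array([.22,.975,0]);ax/=np.linalg.norm(ax); ay=np.array([-ax[1],ax[0],0]); m0=np.array([.468,.234,.03])
def prof(along,across,rng):
    s=np.linspace(-.008,.008,33); acc=0
    for a in rng:
        uv=pix(t,np.array([m0+a*along+b*across for b in s])).astype(np.float32)
        acc=acc+cv2.remap(c,uv[:,0:1],uv[:,1:2],cv2.INTER_LINEAR)[:,0]
    return s[np.argmin(acc)],(acc/len(rng)).astype(int)[::2].tolist()
for A in ([.012,.016,.02,.024],[-.012,-.016,-.02,-.024]): print(prof(ay,ax,A),prof(ax,ay,[a*.7 for a in A]))
```

```text
(np.float64(0.0), [212, 211, 210, 209, 208, 206, 205, 205, 204, 205, 206, 207, 208, 210, 211, 212, 213]) (np.float64(0.0010000000000000009), [212, 211, 210, 208, 205, 202, 197, 193, 190, 189, 190, 193, 197, 201, 205, 208, 211])
(np.float64(0.0), [213, 213, 212, 211, 210, 209, 209, 208, 208, 208, 209, 209, 210, 211, 212, 213, 213]) (np.float64(0.0005000000000000004), [214, 213, 212, 210, 208, 205, 203, 200, 198, 198, 199, 202, 204, 207, 209, 211, 212])
```

```bash
python3 -m crank '{"hand":[1,1,1,1,1,1,1,1],"linear":[[0,0,0.2],[0.25,0.1,0],[0.2,0,0],[0,0,0],[0,0,-0.2],[0,0,-0.1],[0,0,0],[0,0,0]],"roll":[0,0,0,0,0,0,0,0]}'
```

```text
clock: 10.2
ee_pos: [0.4709, 0.2352, 0.0967]
ee_rot: [[-1.0, 0.024, -0.0], [0.024, 1.0, 0.0], [0.0, 0.0, -1.0]]
ft_force: [-2.1, -1.6, 5.2]
opening: 0.358
grasp_force: 15.0
```

```bash
python3 -m crank '{"hand":[1,1,1,1],"linear":[[0,0,0],[0,0,0],[0,0,0],[0,0,0]],"roll":[0,0,0,0]}' 3;  python3 -m crank '{"hand":[0.2,0,-0.5,-1,-1,-1,-1],"linear":[[0,0,0],[0,0,0],[0,0,0],[0,0,0],[0,0,0],[0,0,0],[0,0,0]],"roll":[0,0,0,0,0,0,0]}'; python3 -m crank '{"hand":[-1,-1,-1,-1,-1,-1,-1,-1,-1,-1,-1,-1],"linear":[[0,0,1],[0,0,3],[0,0,4],[0,0,4],[2,0,4],[4,0,0],[4,0,0],[0,0,0],[0,0,0],[0,0,0],[0,0,0],[0,0,0]],"roll":[0,0,0,0,0,0,0,0,0,0,0,0]}'
python3 - <<'E'
from h import *
f=grab('scene');g=grab('top')
u,v=pix(f,[.468,.234,.08])[0].astype(int);a,b=pix(g,[.468,.234,.08])[0].astype(int)
A=cv2.resize(f['image'][v-30:v+30,u-30:u+30],None,fx=6.6,fy=6.6,interpolation=cv2.INTER_CUBIC);B=cv2.resize(g['image'][b-30:b+30,a-30:a+30],None,fx=6.6,fy=6.6,interpolation=cv2.INTER_CUBIC)
cv2.imwrite('pics/s5.png',np.hstack([A,B])); np.save('o.npy',[u-30,v-30,a-30,b-30]); print(A.shape)
E
```

```text
clock: 10.6
ee_pos: [0.4711, 0.2352, 0.0965]
ee_rot: [[-1.0, 0.024, 0.0], [0.024, 1.0, -0.0], [-0.0, -0.0, -1.0]]
ft_force: [-1.3, -1.8, 4.0]
opening: 0.363
grasp_force: 3.0
clock: 11.3
ee_pos: [0.471, 0.2353, 0.0965]
ee_rot: [[-1.0, 0.024, -0.0], [0.024, 1.0, -0.0], [0.0, -0.0, -1.0]]
ft_force: [0.2, -1.3, 0.1]
opening: 0.874
grasp_force: 0.0
clock: 12.5
ee_pos: [0.5704, 0.2355, 0.2568]
ee_rot: [[-1.0, 0.023, 0.0], [0.023, 1.0, 0.001], [0.0, 0.001, -1.0]]
ft_force: [-0.2, 0.5, 0.1]
opening: 1.001
grasp_force: 0.0
(396, 396, 3)
```

View pics/s5.png

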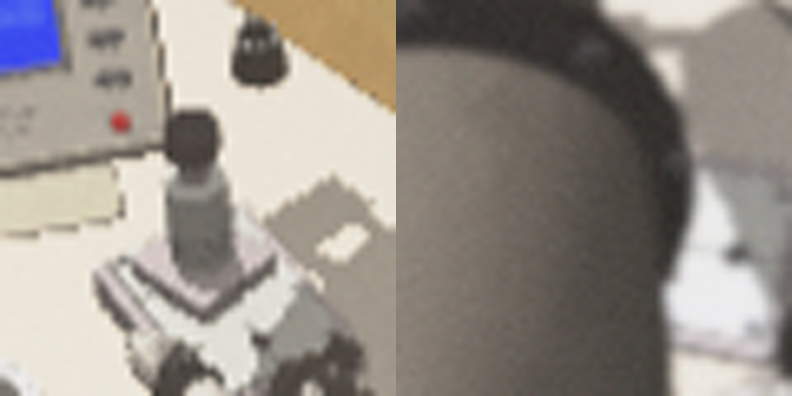

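The punch stands upright and free on the blank. In the left crop the foot's top corners are about L(133,260), F(203,306) and R(275,257), with the cap centred at (192,140). The arm hides the punch in the top view.

Run:
```python
from h import *
f=load('scene'); o=np.load('o.npy')
q=lambda x,y,z:w(f,o[0]+(x+.5)/6.6-.5,o[1]+(y+.5)/6.6-.5,z)
L,F,R=q(133,260,.044),q(203,306,.044),q(275,257,.044)
print(L,F,R,np.linalg.norm(L-F)*1e3,np.linalg.norm(R-F)*1e3,'centre',(L+R)/2)
# silhouette: dark cap segmentation
im=f['image'].mean(2); S=im[o[1]:o[1]+60,o[0]:o[0]+60]
m=(S<75).astype(np.uint8); n,l,st,ce=cv2.connectedComponentsWithStats(m); k=l[20,29]; print(st[k],ce[k]+o[:2])
for c in ([.4678,.2343],[.464,.234]):
    r=np.linspace(0,2*np.pi,60); 
    P=np.array([[c[0]+.015*np.cos(a),c[1]+.015*np.sin(a),z] for a in r for z in (.120,.138)]); uv=pix(f,P); print(c,uv.min(0)-o[:2],uv.max(0)-o[:2])
    M=np.zeros((600,600),np.uint8); cv2.fillConvexPoly(M,cv2.convexHull(((uv-o[:2])*10).astype(np.int32)),1); mm=cv2.moments(M,True); print(mm['m10']/mm['m00']/10+o[0],mm['m01']/mm['m00']/10+o[1])
```

```text
[0.43707162 0.25844205 0.044     ] [0.4409656  0.20679058 0.044     ] [0.49206326 0.20620823 0.044     ] 51.798038881916746 51.100980203171375 centre [0.46456744 0.23232514 0.044     ]
[25 17  7  9 50] [283.22 150.72]
[0.4678, 0.2343] [24.43875881 15.30744063] [33.71872497 25.36423256]
284.05379691226307 150.28126019831805
[0.464, 0.234] [23.64468029 15.89598295] [32.94555258 25.96867863]
283.28002000500123 150.86944236059014
```

```bash
python3 -m crank '{"hand":[-1,-1,-1,-1,-1,-1,-1,-1],"linear":[[0,-3,1],[0,-4,1],[0,-4,1],[0,-4,0],[0,-4,0],[0,-3,0],[0,0,0],[0,0,0]],"roll":[0,0,0,0,0,0,0,0]}'
python3 - <<'E'
from h import *
g=grab('top'); a,b=pix(g,[.468,.234,.05])[0].astype(int)
cv2.imwrite('pics/s6.png',cv2.resize(g['image'][b-25:b+25,a-35:a+35],None,fx=10,fy=10,interpolation=cv2.INTER_CUBIC)); np.save('o.npy',[a-35,b-25])
E
```

```text
clock: 13.4
ee_pos: [0.5709, 0.0151, 0.2867]
ee_rot: [[-1.0, 0.025, 0.0], [0.025, 1.0, 0.0], [-0.0, 0.0, -1.0]]
ft_force: [0.7, 0.3, 0.0]
opening: 0.998
grasp_force: 0.0
```

View pics/s6.png

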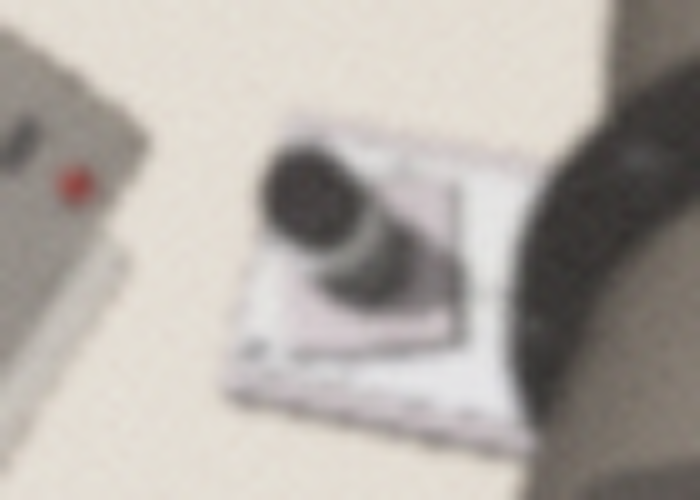

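The top crop shows the punch upright. Foot-top corners are TR(457,185), BR(452,338) and BL(285,352), with the cap's top centred near (313,196).

Run:
```python
from h import *
f=load('top'); o=np.load('o.npy')
q=lambda x,y,z:w(f,o[0]+(x+.5)/10-.5,o[1]+(y+.5)/10-.5,z)
A,B,C=q(457,185,.044),q(452,338,.044),q(285,352,.044)
print(A,B,C,np.linalg.norm(A-B)*1e3,np.linalg.norm(C-B)*1e3,'centre',(A+C)/2,'cap',q(313,196,.138))
S=f['image'].mean(2)[o[1]:o[1]+50,o[0]:o[0]+70]; m=(S<80).astype(np.uint8); n,l,st,ce=cv2.connectedComponentsWithStats(m); k=l[19,31]; print(st[k],w(f,*(ce[k]+o),.135))
```

```text
[0.4922848  0.20537518 0.044     ] [0.44192663 0.20621611 0.044     ] [0.43822487 0.25957478 0.044     ] 50.36519151995603 53.48691314691359 centre [0.46525483 0.23247498 0.044     ] cap [0.46572048 0.23202516 0.138     ]
[27 16  9  8 51] [0.46501754 0.23258499 0.135     ]
```

Both cameras agree: the punch is about 3.5 mm from the mark, which is in tolerance, and upright. Now I'll take it by the cap.

```bash
python3 -m crank '{"hand":[-1,-1,-1,-1,-1,-1,-1,-1,-1,-1,-1,-1,-1,-1,-1],"linear":[[-1.3,2.8,0],[-1.3,2.8,0],[-1.3,2.8,0],[-1.3,2.8,0],[-1.3,2.8,0],[-1.3,2.8,0],[-1.3,2.8,0],[-1.4,2.7,0],[0,0,0],[0,0,-4],[0,0,-4],[0,0,-3],[0,0,-2.2],[0,0,0],[0,0,0]],"roll":[0,0,0,0,0,0,0,0,0,0,0,0,0,0,0]}'
```

```text
clock: 14.95
ee_pos: [0.4661, 0.2386, 0.1549]
ee_rot: [[-1.0, 0.023, -0.0], [0.023, 1.0, -0.0], [0.0, -0.0, -1.0]]
ft_force: [0.8, -0.1, 0.5]
opening: 0.998
grasp_force: 0.0
```

```bash
python3 -m crank '{"hand":[-1,-1,-1,-1],"linear":[[0,-0.2,-0.7],[0,0,-0.7],[0,0,0],[0,0,0]],"roll":[0,0,0,0]}'; python3 -m crank '{"hand":[0,0.3,0.4,0.6,1,1,1,1,1,1],"linear":[[0,0,0],[0,0,0],[0,0,0],[0,0,0],[0,0,0],[0,0,0],[0,0,0],[0,0,0],[0,0,0],[0,0,0]],"roll":[0,0,0,0,0,0,0,0,0,0]}' 8; python3 -m crank '{"hand":[1,1,1],"linear":[[0,0,0],[0,0,0],[0,0,0]],"roll":[0,0,0]}' 30
```

```text
clock: 15.35
ee_pos: [0.4661, 0.2362, 0.1406]
ee_rot: [[-1.0, 0.024, 0.0], [0.024, 1.0, 0.0], [-0.0, 0.0, -1.0]]
ft_force: [-0.2, -0.1, 0.2]
opening: 1.001
grasp_force: 0.0
clock: 16.35
ee_pos: [0.466, 0.236, 0.1404]
ee_rot: [[-1.0, 0.024, -0.0], [0.024, 1.0, -0.0], [0.0, -0.0, -1.0]]
ft_force: [-0.8, -1.6, 0.2]
opening: 0.319
grasp_force: 8.0
clock: 16.65
ee_pos: [0.466, 0.2361, 0.1405]
ee_rot: [[-1.0, 0.024, -0.0], [0.024, 1.0, -0.0], [0.0, -0.0, -1.0]]
ft_force: [0.1, -1.9, 1.0]
opening: 0.313
grasp_force: 30.0
```

```bash
python3 -m crank '{"hand":[1,1,1,1,1],"linear":[[0,0,-0.1],[0,0,-0.1],[0,0,-0.1],[0,0,-0.1],[0,0,0]],"roll":[0,0,0,0,0]}';  python3 -m crank '{"hand":[1,1,1,1,1,1],"linear":[[0,0,-0.1],[0,0,-0.1],[0,0,-0.1],[0,0,-0.1],[0,0,-0.1],[0,0,0]],"roll":[0,0,0,0,0,0]}'
```

```text
clock: 17.15
ee_pos: [0.4661, 0.2361, 0.1366]
ee_rot: [[-1.0, 0.024, 0.0], [0.024, 1.0, -0.0], [-0.0, -0.0, -1.0]]
ft_force: [-1.7, -4.0, 8.7]
opening: 0.309
grasp_force: 30.0
clock: 17.75
ee_pos: [0.4661, 0.236, 0.1315]
ee_rot: [[-1.0, 0.024, -0.0], [0.024, 1.0, -0.0], [0.0, -0.0, -1.0]]
ft_force: [-0.4, -3.2, 5.5]
opening: 0.307
grasp_force: 30.0
```

Past the snap. Now the last stretch to the stop.

```bash
python3 -m crank '{"hand":[1,1,1],"linear":[[0,0,-0.1],[0,0,0],[0,0,0]],"roll":[0,0,0]}';  python3 -m crank '{"hand":[1,1,1],"linear":[[0,0,-0.1],[0,0,0],[0,0,0]],"roll":[0,0,0]}'
```

```text
clock: 18.05
ee_pos: [0.466, 0.236, 0.1305]
ee_rot: [[-1.0, 0.024, -0.0], [0.024, 1.0, -0.0], [0.0, -0.0, -1.0]]
ft_force: [-1.1, -4.1, 5.7]
opening: 0.313
grasp_force: 30.0
clock: 18.35
ee_pos: [0.4663, 0.2359, 0.1301]
ee_rot: [[-1.0, 0.024, 0.0], [0.024, 1.0, 0.0], [-0.0, 0.0, -1.0]]
ft_force: [-4.9, -6.6, 20.0]
opening: 0.307
grasp_force: 30.0
```

Stop reached at 20 N. Now I'll lift.

```bash
python3 -m crank '{"hand":[1,1,1,1,1,1,1,1,1,1,1,1,1,1,1],"linear":[[0,0,0.3],[0,0,0.4],[0,0,0.5],[0,0,0.8],[0,0,1],[0,0,2],[0,0,2],[0,0,2],[0,0,2],[0,0,2],[0,0,2],[0,0,2],[0,0,1],[0,0,0],[0,0,0]],"roll":[0,0,0,0,0,0,0,0,0,0,0,0,0,0,0]}'
```

```text
clock: 19.85
ee_pos: [0.4657, 0.2362, 0.3089]
ee_rot: [[-1.0, 0.024, -0.0], [0.024, 1.0, -0.0], [0.0, -0.0, -1.0]]
ft_force: [-0.3, -0.0, -5.1]
opening: 0.305
grasp_force: 30.0
```

```bash
python3 -m crank '{"hand":[1,1,1,1,1,1,1,1,1,1,1,1],"linear":[[0.7,-1.5,0],[1,-2.3,0],[1,-2.3,0],[1,-2.3,0],[1,-2.3,0],[1,-2.3,0],[1,-2.3,0],[1,-2.3,0],[1,-2.3,0],[0.9,-2.3,0],[0.5,-1.6,0],[0,0,0]],"roll":[0,0,0,0,0,0,0,0,0,0,0,0]}'
python3 - <<'E'
from h import *
s=readout.state(); print(s['q'].round(1),s['effort'].round(1))
f=grab('scene'); cv2.imwrite('pics/s7.png',cv2.resize(f['image'][0:300,100:500],None,fx=2,fy=2,interpolation=cv2.INTER_CUBIC))
E
```

```text
clock: 21.05
ee_pos: [0.5669, -0.0045, 0.3083]
ee_rot: [[-1.0, 0.027, -0.001], [0.027, 1.0, -0.002], [0.001, -0.002, -1.0]]
ft_force: [-1.2, 0.3, -4.7]
opening: 0.304
grasp_force: 30.0
[-37.5  11.8  37.1 102.   -7.5  68.8  90.3] [  0.6 -58.7   7.4 -49.5  -0.2   0.1   1. ]
```

View pics/s7.png

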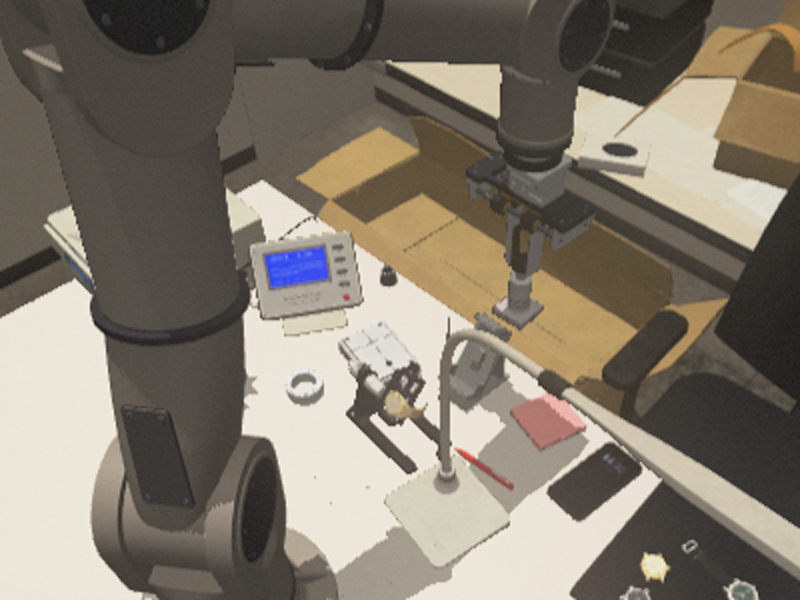

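The punch hangs upright from the gripper by its cap. The pad at (548,420) is clear and the forearm is high. I'll check the forearm's height above the lamp.

Run:
```python
from h import *
f=load('scene')
for x,y in [(250,30),(300,30),(400,40),(480,30),(300,60),(400,62),(480,62),(585,40),(540,120)]: print((x,y),w(f,100+x/2,y/2).round(3))
```

```text
(250, 30) [ 0.18  -0.019  0.773]
(300, 30) [ 0.218 -0.031  0.764]
(400, 40) [ 0.315 -0.042  0.726]
(480, 30) [ 0.411 -0.049  0.704]
(300, 60) [ 1.508  1.834 -0.414]
(400, 62) [ 1.239  0.985 -0.013]
(480, 62) [ 0.441 -0.024  0.652]
(585, 40) [ 0.568 -0.061  0.643]
(540, 120) [ 0.536 -0.035  0.55 ]
```

```bash
python3 -m crank '{"hand":[1,1,1,1,1,1,1,1,1,1,1,1,1,1,1,1,1,1,1],"linear":[[0.1,-1.5,0],[0.1,-1.5,0],[0.1,-1.5,0],[0.1,-1.5,0],[0.1,-1.5,0],[0,-0.6,0],[0,0,0],[0,0,-2],[0,0,-2],[0,0,-2],[0,0,-2],[0,0,-2],[0,0,-2],[0,0,-2],[0,0,-2],[0,0,-1],[0,0,-0.6],[0,0,0],[0,0,0]],"roll":[0,0,0,0,0,0,0,0,0,0,0,0,0,0,0,0,0,0,0]}'
python3 - <<'E'
from h import *
s=readout.state(); print(s['effort'].round(1))
E
```

```text
clock: 23.0
ee_pos: [0.5724, -0.0827, 0.1341]
ee_rot: [[-1.0, 0.024, 0.001], [0.024, 1.0, 0.0], [-0.001, 0.0, -1.0]]
ft_force: [-0.1, -0.2, -4.7]
opening: 0.308
grasp_force: 30.0
[ -0.1 -74.7  13.1 -37.7  -0.    0.1   0. ]
```

```bash
python3 -m crank '{"hand":[1,1,1,1,1],"linear":[[0,-0.3,-0.4],[0,0,-0.3],[0,0,-0.2],[0,0,-0.1],[0,0,0]],"roll":[0,0,0,0,0]}'; python3 -m crank '{"hand":[1,1,1],"linear":[[0,0,-0.1],[0,0,0],[0,0,0]],"roll":[0,0,0]}'
```

```text
clock: 23.5
ee_pos: [0.5719, -0.0858, 0.1234]
ee_rot: [[-1.0, 0.024, -0.0], [0.024, 1.0, -0.0], [0.0, -0.0, -1.0]]
ft_force: [-0.6, -0.7, -4.7]
opening: 0.306
grasp_force: 30.0
clock: 23.8
ee_pos: [0.5721, -0.0858, 0.1225]
ee_rot: [[-1.0, 0.024, 0.0], [0.024, 1.0, -0.0], [-0.0, -0.0, -1.0]]
ft_force: [0.1, 0.2, -4.5]
opening: 0.307
grasp_force: 30.0
```

Not yet touching, so another millimetre at a time.

```bash
for i in 1; do python3 -m crank '{"hand":[1,1,1],"linear":[[0,0,-0.1],[0,0,0],[0,0,0]],"roll":[0,0,0]}'; done; python3 -m crank '{"hand":[1,1,1],"linear":[[0,0,-0.1],[0,0,0],[0,0,0]],"roll":[0,0,0]}'
```

```text
clock: 24.1
ee_pos: [0.5721, -0.086, 0.1217]
ee_rot: [[-1.0, 0.024, 0.0], [0.024, 1.0, -0.0], [-0.0, -0.0, -1.0]]
ft_force: [-1.4, -2.1, 3.5]
opening: 0.31
grasp_force: 30.0
clock: 24.4
ee_pos: [0.572, -0.0859, 0.1205]
ee_rot: [[-1.0, 0.024, 0.0], [0.024, 1.0, -0.0], [-0.0, -0.0, -1.0]]
ft_force: [-1.6, -1.2, 3.0]
opening: 0.311
grasp_force: 30.0
```

Seated. I'll release, rise, and check.

```bash
python3 -m crank '{"hand":[1,1,0.2,0,-0.5,-1,-1,-1,-1,-1,-1],"linear":[[0,0,0],[0,0,0],[0,0,0],[0,0,0],[0,0,0],[0,0,0],[0,0,0],[0,0,0],[0,0,0],[0,0,0],[0,0,0]],"roll":[0,0,0,0,0,0,0,0,0,0,0]}' 4; python3 -m crank '{"hand":[-1,-1,-1,-1,-1,-1,-1,-1,-1,-1],"linear":[[0,0,1],[0,0,3],[0,0,4],[0,0,4],[0,0,4],[0,3,0],[0,4,0],[0,3,0],[0,0,0],[0,0,0]],"roll":[0,0,0,0,0,0,0,0,0,0]}'
python3 - <<'E'
from h import *
f=grab('scene'); u,v=pix(f,[.57,-.088,.06])[0].astype(int)
cv2.imwrite('pics/s8.png',cv2.resize(f['image'][v-50:v+50,u-60:u+60],None,fx=6,fy=6,interpolation=cv2.INTER_CUBIC))
im=f['image'].mean(2)
for z in (.03,.111): print((pix(f,[.5687,-.0901,z])[0]-[u-60,v-50])*6)
E
```

```text
clock: 25.5
ee_pos: [0.572, -0.0857, 0.1205]
ee_rot: [[-1.0, 0.024, 0.0], [0.024, 1.0, -0.0], [-0.0, -0.0, -1.0]]
ft_force: [-0.3, -0.1, 0.0]
opening: 0.996
grasp_force: 0.0
clock: 26.5
ee_pos: [0.572, 0.0144, 0.281]
ee_rot: [[-1.0, 0.023, 0.0], [0.023, 1.0, -0.0], [-0.0, -0.0, -1.0]]
ft_force: [-0.1, -0.8, -0.3]
opening: 1.001
grasp_force: 0.0
[357.60009236 342.74470061]
[373.22473181 245.33293649]
```

View pics/s8.png

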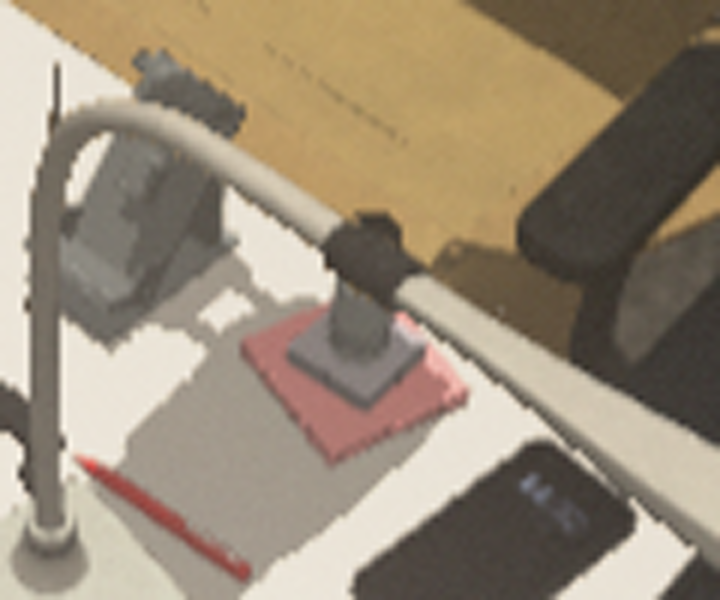

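The punch stands upright on the large pad, foot at about (356,350) near the pad's middle, and the pen and phone look undisturbed.

```bash
python3 -c "
from bench import order; print(order.finish_job())"
```

```text
the job is handed in; nothing more can be done
None
```

The job is handed in: I pressed the cap home with the punch upright about 3.5 mm off the mark (limit 6 mm), and it now stands released on the larger pad; `finish_job` gave no verdict, so the result itself is unconfirmed.

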